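Tighten the flower press in cross order

ROBOT

A 6-joint arm with a two-finger parallel gripper is mounted at the origin on the work surface. World frame = base frame: x ahead of the robot, y to its left, z up, the work surface at z = 0. Lengths are in m, angles in rad, forces in N, time in s.
With the tool pointing down it reaches from about 0.25 to 0.725 m from the base axis. Payload 4 kg.
Tool frame: the origin (TCP) lies on the centre line of the jaws, within the pads' length; the fingertips stand 25 mm ahead of it and the grasp point (between the pads) lies 6 mm ahead of it; z points along the fingers, x is the direction in which the jaws open and shut, and the axes are right-handed (so a half turn about z gives the same grasp; the last joint's range is limited). The gripper opens to 85 mm and grips with 20 to 120 N. Pads are 22 mm wide; open, the fingers measure 114 mm over their backs; the gripper's body (76 mm by 85 mm) begins 54 mm behind the grasp point. The pads swing forward as they close: fully open they stand 13 mm farther back than shut.
Start: joints at [-1.262, 0.241, 0.005, 1.335, 0, 1.571], TCP at [0.152, -0.476, 0.256] pointing down, gripper open.
Joint ranges: [-2.72, 2.72], [-1.05, 1.87], [-1.09, 1.28], [-1.99, 2.15], [-1.42, 1.44], [-3.14, 3.14]. Speed limits (rad/s): [2.79, 2.79, 3.14, 3.14, 3.14, 3.14].

INTERFACE

Orientations are given as a unit quaternion [x, y, z, w].
In Python, from workcell import bot, imaging, order gives the robot as it stands.
- The arm moves only by the tool carry_out, never from a script. Its argument "moves" is a list of rows, each a list of 5 numbers: the shift along the tool's x, y, z scaled (see below), then the turn about the tool's z scaled (see below), then the opening, from -1 (shut) to 1 (fully open). In form: [[tx, ty, tz, roll, hand], ...]. A call has 1 to 20 rows; each row is the pose to reach, as a shift and turn from the pose commanded when the call began, along the tool's axes at that moment; what a row does not reach only later rows make up. The controller multiplies each number of a shift by 0.1 m and each number of a turn by 90 degrees. A row lasts 1/10 s, in which the tool goes at most 50 mm and 8.59 degrees, less where a joint would pass 70% of its speed; a pose out of reach is approached as far as the arm can. A call with a number of a shift or a turn outside -1 to 1 is refused whole. A call with a gripper value outside its range is refused whole. The fingers move at their own pace and stop on an object; the grip force is fixed at half the most. Time passes only in rows, so rows that repeat a pose let the fingers close. It gives the time, the measured TCP pose, the force and the opening at its end, in the units of the state.
- bot.get_obs(): the state, without advancing time (a new reading comes with each control period).
- imaging.camera(name): name is "side" or "top" or "wrist"; returns the picture (480x640x3 uint8, red, green, blue); there is no depth.
- imaging.camera_model(name): a dict with "fovy" (degrees; the focal length in pixels is half the picture's height over the tangent of half this angle, whatever the lens; pixels are square), "cx", "cy" (the principal point, pixels), "dist" ([k1, k2, p1, p2, k3] as OpenCV has them; the pictures are not rectified), "eye" and "rotation" of the camera in the world. Camera axes: x right, y up, looking along -z (the intrinsics and any distortion apply to the point x, -y, -z); pixel columns grow to the right and rows downward; lengths in m; the calibration is good to about 2 mm. A picture is of the moment at which its call begins: read the wrist's pose just before it. camera_model takes no time and is no camera call; for the wrist camera it gives the pose at the moment of the call.
- order.job_done(): hands the job in, once; it reports no verdict.
The state is a dict: "clock": time; "joint_pos": joint angles; "joint_vel": joint speeds; "tau": joint torques, N m; "eef_pos": TCP position; "tool_rot": TCP orientation; "ft_force": force on the tool from outside, world axes, zero at the start; "ft_torque": the same for the moment, N m; "grip_width": finger opening in m.
Only numpy, scipy, OpenCV 4.12 (cv2) and the standard library are available. Lean on these libraries where they do the work, as an engineer would, in place of code of your own. Each camera call takes 0.05 s, during which the arm holds its last target.

TASK

Tighten the flower press so that its top board seats evenly: turn its four wing nuts clockwise, one at a time, each about a half turn until you feel it come up firm on its shoulder. Work in cross order: after the first nut take the one diagonally opposite, then the other two; let go of the nuts at the end and leave the other things on the table where they are.

Things in the scene. Friction and masses are not known exactly. Their poses are not given: they have to be found in the camera images.
- press: plywood flower press standing firmly fixed on the table: base board 230 x 230 mm, four steel studs on a 156 mm square, each with a shoulder that stops its nut, a springy stack of card layers in the middle (48 mm). Origin on the table under its centre, x and y along its sides, z up. Nuts a, b, c, d stand at its (-x,+y), (+x,+y), (+x,-y), (-x,-y) corners, 78 mm along each axis: a is diagonally opposite c, b opposite d
- board: loose top board of the press, pale wood 210 x 210 x 16 mm with a dark burnt-in blossom, lying on the card stack with the four studs through its corner holes, held down by the nuts. Origin at the centre of its underside, 74 mm above the table at the start; z up
- nut_a (a joint): turn of the wing nut at the (-x,+y) corner, rad; grows clockwise seen from above (tightening); starts between -0.4 and 0.4. Turns against a light drag of 0.12 N m, stays where left, and comes up firm on the stud's shoulder 2.8 to 3.6 rad on from its start, where it will go no further. 4 mm thread: a half turn lowers it 2 mm
- wing_a (a point): on that nut's axis, x along its wings, z up. Grey aluminium wing nut: flat bar 66 (x) x 18 (y) mm, flanks from 22 mm below this point to 4 mm above, end lobes to 12 mm above. Round hub, 27 mm wide, from 20 to 34 mm below, on a 36 mm washer. A 14 mm threaded stud comes up through the middle, its tip 20 mm above this point
- nut_b (a joint): turn of the wing nut at the (+x,+y) corner, rad; grows clockwise seen from above (tightening); starts between -0.4 and 0.4. Turns against a light drag of 0.12 N m, stays where left, and comes up firm on the stud's shoulder 2.8 to 3.6 rad on from its start, where it will go no further. 4 mm thread: a half turn lowers it 2 mm
- wing_b (a point): on that nut's axis, x along its wings, z up. Grey aluminium wing nut: flat bar 66 (x) x 18 (y) mm, flanks from 22 mm below this point to 4 mm above, end lobes to 12 mm above. Round hub, 27 mm wide, from 20 to 34 mm below, on a 36 mm washer. A 14 mm threaded stud comes up through the middle, its tip 20 mm above this point
- nut_c (a joint): turn of the wing nut at the (+x,-y) corner, rad; grows clockwise seen from above (tightening); starts between -0.4 and 0.4. Turns against a light drag of 0.12 N m, stays where left, and comes up firm on the stud's shoulder 2.8 to 3.6 rad on from its start, where it will go no further. 4 mm thread: a half turn lowers it 2 mm
- wing_c (a point): on that nut's axis, x along its wings, z up. Grey aluminium wing nut: flat bar 66 (x) x 18 (y) mm, flanks from 22 mm below this point to 4 mm above, end lobes to 12 mm above. Round hub, 27 mm wide, from 20 to 34 mm below, on a 36 mm washer. A 14 mm threaded stud comes up through the middle, its tip 20 mm above this point
- nut_d (a joint): turn of the wing nut at the (-x,-y) corner, rad; grows clockwise seen from above (tightening); starts between -0.4 and 0.4. Turns against a light drag of 0.12 N m, stays where left, and comes up firm on the stud's shoulder 2.8 to 3.6 rad on from its start, where it will go no further. 4 mm thread: a half turn lowers it 2 mm
- wing_d (a point): on that nut's axis, x along its wings, z up. Grey aluminium wing nut: flat bar 66 (x) x 18 (y) mm, flanks from 22 mm below this point to 4 mm above, end lobes to 12 mm above. Round hub, 27 mm wide, from 20 to 34 mm below, on a 36 mm washer. A 14 mm threaded stud comes up through the middle, its tip 20 mm above this point
- dispenser: blue tape dispenser, 150 x 56 x 99 mm, loose bystander; origin under its centre
- gluegun: white hot-glue gun with orange nozzle and trigger lying on its side, about 190 x 130 x 42 mm, loose bystander; origin at table height under its middle
- beads: round jar of pink beads with a white cap, 56 mm diameter, 100 mm high, loose bystander; origin under its centre
- giftbox: kraft gift box with a wine-red ribbon, 134 x 94 x 65 mm, loose bystander; origin under its centre

How it is judged:
By the outcome, as a careful person would: the job done as asked, in the order asked, and still so for the second after the job is handed in, with the robot touching nothing.
It also fails if it takes over 64 s, if anything falls off the work surface, if the arm or the gripper's body presses on something with over 40 N, if the wrist force passes 120 N, or if a joint passes its speed limit or range.

## Working session

There is one attempt and no reset: what is moved stays moved. The work goes in short steps, Python scripts to look and compute and a tool call to move; the robot and the scene stay as the last step left them, time stands still between calls to the robot, and variables do not carry over. Pictures are saved under pics/ and viewed, and the job is handed in when it is done.

Besides the shell and the picture viewer there is one more tool, called as a command line: name --pt "numbers of a row" for each row, then --argument value for the rest. carry_out: Moves the arm, as the interface text tells. Its arguments: {"type":"object","properties":{"moves":{"type":"array","items":{"type":"array","items":{"type":"number","minimum":-1,"maximum":1}}}},"required":["moves"]}

```bash
ls; mkdir -p pics
cat > h.py <<'E'
import numpy as np, cv2
from workcell import bot, imaging, order
def snap(name,fn):
    m=imaging.camera_model(name); im=imaging.camera(name)
    cv2.imwrite('pics/'+fn,cv2.cvtColor(im,cv2.COLOR_RGB2BGR)); return im,m
def K(m):
    f=240/np.tan(np.radians(m['fovy'])/2); return np.array([[f,0,m['cx']],[0,f,m['cy']],[0,0,1]])
def ray(m,uv):
    p=cv2.undistortPoints(np.array(uv,float).reshape(-1,1,2),K(m),np.array(m['dist'],float)).reshape(-1,2)
    d=np.c_[p[:,0],-p[:,1],-np.ones(len(p))]@np.array(m['rotation']).T
    return np.array(m['eye']),d
def onz(m,uv,z):
    e,d=ray(m,uv); return e+d*((z-e[2])/d[:,2])[:,None]
def proj(m,P):
    q=(np.atleast_2d(P)-np.array(m['eye']))@np.array(m['rotation']); q=q*[1,-1,-1]
    return cv2.projectPoints(q.reshape(-1,1,3),np.zeros(3),np.zeros(3),K(m),np.array(m['dist'],float))[0].reshape(-1,2)
E
python3 - <<'E'
from h import *
for n in ['top','side']:
    im,m=snap(n,n+'0.png'); print(n,m)
print(bot.get_obs())
E
```

```text
pics
top {'fovy': 43.64536156837675, 'cx': 312.06454500633436, 'cy': 240.5837215021697, 'dist': array([-0.08249589,  0.        ,  0.        ,  0.        ,  0.        ]), 'eye': array([0.33852616, 0.02929998, 1.57101695]), 'rotation': array([-0.06025889,  0.05964419,  0.71183626, -0.69720913])}
side {'fovy': 52.06397858102967, 'cx': 320.9580321349567, 'cy': 244.69887066433267, 'dist': array([0.01821688, 0.        , 0.        , 0.        , 0.        ]), 'eye': array([0.51256098, 0.83633095, 0.74694981]), 'rotation': array([-0.01534328,  0.43519476,  0.89957277, -0.03374826])}
{'clock': 0.1, 'joint_pos': array([-1.26202180e+00,  2.41346185e-01,  3.85405357e-03,  1.33520847e+00,
        1.65684203e-05,  1.57080653e+00]), 'joint_vel': array([-0.00123808, -0.00187483,  0.00613282,  0.00151119,  0.00060766,
       -0.00034585]), 'tau': array([-1.61559383e-04, -3.73137832e+01,  2.53009987e+01,  1.08599657e-02,
        1.30512066e-05,  7.10379851e-06]), 'eef_pos': array([ 0.15179082, -0.47585268,  0.2554958 ]), 'tool_rot': array([ 8.07428148e-01, -5.89965150e-01, -7.63902076e-04, -5.68409812e-04]), 'ft_force': array([-0.42764989, -0.02792452, -0.31515475]), 'ft_torque': array([-0.05993281,  0.00101138, -0.06656298]), 'grip_width': 0.08510002516701506}
```

Rotation is a quaternion; I'll convert it.

```bash
sed -i "s/    m=imaging.camera_model(name); im/    m=dict(imaging.camera_model(name)); m['rotation']=R.from_quat(m['rotation']).as_matrix(); im/; s/^import numpy.*/&\nfrom scipy.spatial.transform import Rotation as R/" h.py; python3 -c "import h"
```

```text
(no output)
```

View pics/top0.png

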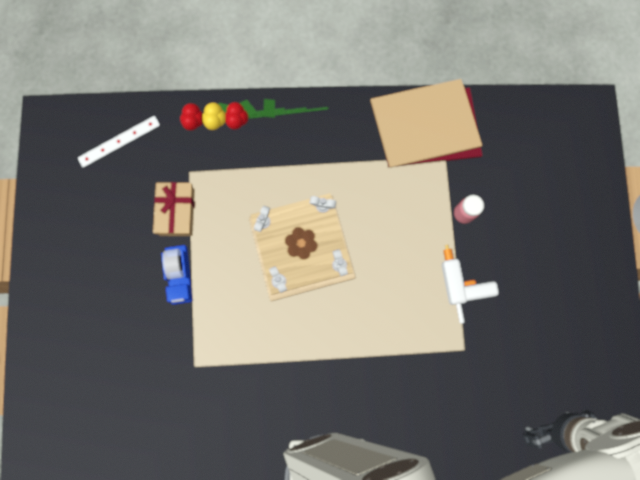

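View pics/side0.png

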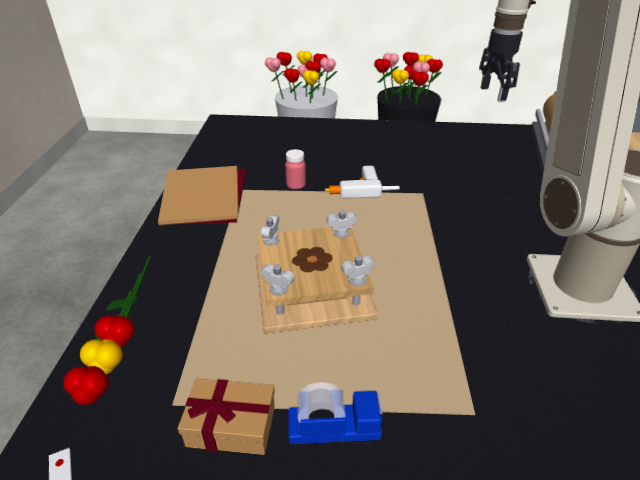

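Run:
```python
from h import *
mm=imaging.camera_model('top'); m=dict(mm); m['rotation']=R.from_quat(m['rotation']).as_matrix()
im=cv2.imread('pics/top0.png')
cv2.imwrite('pics/top0z.png',cv2.resize(im[180:310,225:375],None,fx=5,fy=4.6,interpolation=cv2.INTER_CUBIC) if 0 else cv2.resize(im[185:305,235:370],None,fx=5,fy=5,interpolation=cv2.INTER_CUBIC))
print(onz(m,[[262,218],[322,203],[278,280],[340,262]],0.13).round(3))
print(onz(m,[[472,208],[465,285],[172,210],[176,275]],0.05).round(3))
```

```text
[[ 0.644  0.15   0.13 ]
 [ 0.679  0.002  0.13 ]
 [ 0.491  0.112  0.13 ]
 [ 0.531 -0.039  0.13 ]]
[[ 0.677 -0.392  0.05 ]
 [ 0.476 -0.36   0.05 ]
 [ 0.688  0.392  0.05 ]
 [ 0.517  0.378  0.05 ]]
```

View pics/top0z.png

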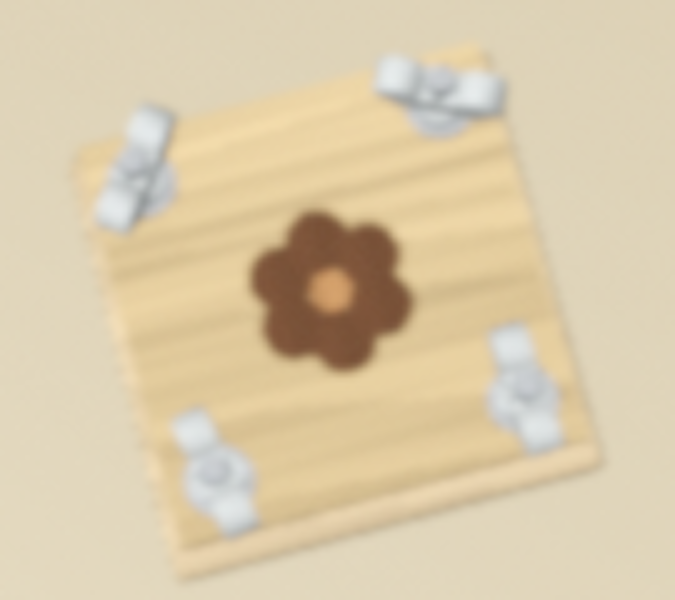

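carry_out --pt "-0.35 -0.5 0 0 1" --pt "-0.75 -1 0 0 1" --pt "-0.75 -1 0 0 1"

```text
clock: 0.4
eef_pos: [0.2251, -0.3717, 0.2557]
tool_rot: [0.808, -0.589, -0.001, -0.001]
ft_force: [0.7, -0.3, 0.1]
grip_width: 0.0855
```

carry_out --pt "-0.35 -0.5 0 0 1" --pt "-0.75 -1 0 0 1" --pt "-0.75 -1 0 0 1"

```text
clock: 0.7
eef_pos: [0.2978, -0.2698, 0.256]
tool_rot: [0.808, -0.589, -0.001, -0.001]
ft_force: [0.5, -0.1, -1.1]
grip_width: 0.0858
```

carry_out --pt "-0.35 -0.5 0 0 1" --pt "-0.75 -1 0 0 1" --pt "-0.75 -1 0 0 1"

```text
clock: 1.0
eef_pos: [0.3705, -0.168, 0.2561]
tool_rot: [0.808, -0.589, -0.0, -0.0]
ft_force: [-0.0, -0.8, -0.7]
grip_width: 0.0851
```

carry_out --pt "-0.35 -0.5 0 -0.09 1" --pt "-0.75 -1 0 -0.18 1" --pt "-0.75 -1 0 -0.27 1" --pt "-0.75 -1 0 -0.36 1" --pt "-0.75 -1 0 -0.45 1" --pt "-0.75 -1 0 -0.54 1" --pt "-0.75 -1 0 -0.54 1"

```text
clock: 1.7
eef_pos: [0.4416, -0.0687, 0.2559]
tool_rot: [0.979, -0.205, -0.001, 0.0]
ft_force: [-0.4, -0.1, -0.7]
grip_width: 0.0857
```

Run:
```python
from h import *
im,m=snap('wrist','w1.png'); print(m)
o=bot.get_obs(); print(o['clock'],o['joint_pos'],o['eef_pos'],R.from_quat(o['tool_rot']).as_matrix()[:,0])
```

```text
{'fovy': 63.71367630274984, 'cx': 325.82816444822294, 'cy': 240.23935952895056, 'dist': array([-0.01316963,  0.        ,  0.        ,  0.        ,  0.        ]), 'eye': array([ 0.46981396, -0.00278786,  0.37216807]), 'rotation': array([[ 0.91572814,  0.38505439,  0.11478279],
       [-0.4017971 ,  0.87829846,  0.25913491],
       [-0.00103252, -0.28341652,  0.95899636]])}
1.75 [-1.54692711e-01  1.36593688e-01 -1.25229972e-01  1.30991267e+00
  5.94062792e-06  1.83252253e+00] [ 0.44161001 -0.06886235  0.25592177] [ 9.14542883e-01 -4.04487934e-01 -9.09529970e-04]
```

View pics/w1.png

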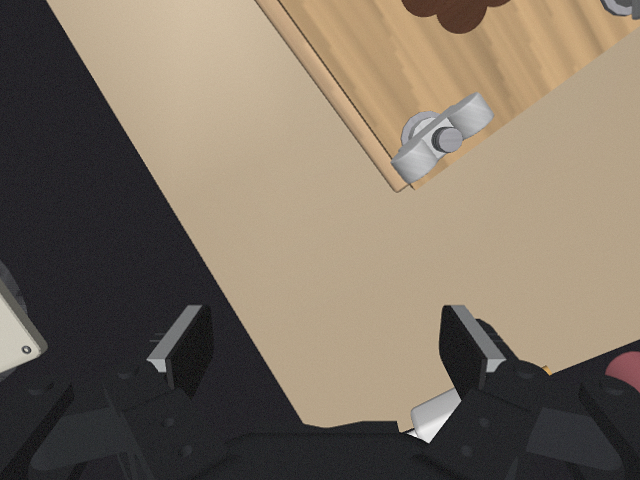

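carry_out --pt "0.2 -0.4 -0.2 0 1" --pt "0.4 -0.8 -0.5 0 1" --pt "0.4 -0.8 -0.5 0 1"

```text
clock: 2.05
eef_pos: [0.5148, -0.0097, 0.309]
tool_rot: [0.979, -0.205, 0.003, -0.001]
ft_force: [-0.3, -1.4, 0.8]
grip_width: 0.0857
```

carry_out --pt "0.2 -0.3 -0.2 -0.09 1" --pt "0.35 -0.7 -0.4 -0.18 1" --pt "0.35 -0.7 -0.4 -0.27 1" --pt "0.35 -0.7 -0.4 -0.36 1" --pt "0.35 -0.7 -0.4 -0.45 1" --pt "0.35 -0.7 -0.4 -0.54 1" --pt "0.35 -0.7 -0.4 -0.63 1" --pt "0.35 -0.7 -0.4 -0.72 1" --pt "0.35 -0.7 -0.4 -0.81 1" --pt "0.35 -0.7 -0.4 -0.9 1" --pt "0.35 -0.7 -0.4 -0.9 1"

```text
clock: 3.15
eef_pos: [0.5704, 0.0377, 0.3458]
tool_rot: [0.878, 0.478, -0.001, -0.0]
ft_force: [0.3, 0.8, -0.1]
grip_width: 0.0849
```

```bash
sed -i "s/R.from_quat(m\['rotation'\]).as_matrix()/(lambda r: r if r.shape==(3,3) else R.from_quat(r).as_matrix())(np.array(m['rotation']))/" h.py
python3 - <<'E'
from h import *
im,m=snap('wrist','w2.png'); import pickle; pickle.dump(m,open('w2.pkl','wb')); print(m['eye'],m['rotation'])
o=bot.get_obs(); print(o['clock'],o['joint_pos'],o['eef_pos'],R.from_quat(o['tool_rot']).as_matrix()[:,0])
E
```

```text
[0.50920729 0.07681779 0.4622092 ] [[ 5.42637739e-01 -8.05888170e-01 -2.36830195e-01]
 [ 8.39966494e-01  5.20367633e-01  1.53862979e-01]
 [-7.57586245e-04 -2.82421287e-01  9.59290176e-01]]
3.2 [ 6.61203965e-02  3.76816071e-01  4.23841364e-01  1.61881932e+00
 -1.27878515e-04  6.41883049e-01] [0.57048071 0.03773979 0.34588079] [ 5.44474246e-01  8.38777268e-01 -6.99757432e-04]
```

View pics/w2.png

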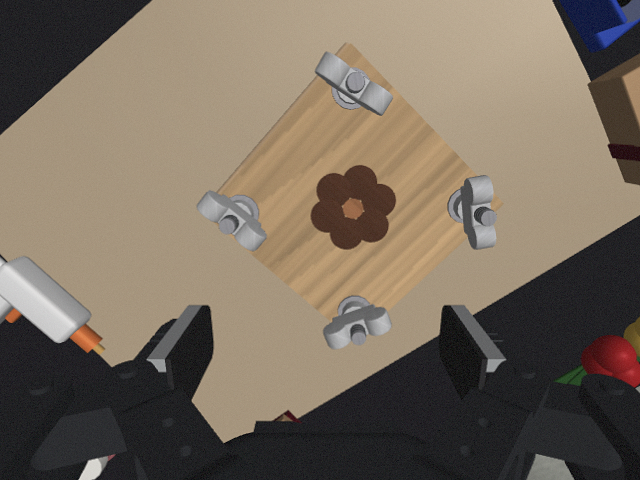

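Run:
```python
from h import *
im=cv2.imread('pics/w2.png'); s=[]
for c in [(230,220),(354,84),(477,212),(358,323)]:
    s.append(cv2.resize(im[c[1]-42:c[1]+42,c[0]-42:c[0]+42],(360,360)[:2] if 0 else (294,294),interpolation=cv2.INTER_CUBIC))
cv2.imwrite('pics/z2.png',np.vstack([np.hstack(s[:2]),np.hstack(s[2:])]))
im=cv2.imread('pics/side0.png')
cv2.imwrite('pics/zs.png',cv2.resize(im[200:330,245:385],None,fx=4.5,fy=4.5,interpolation=cv2.INTER_CUBIC))
```

```text
(no output)
```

View pics/z2.png

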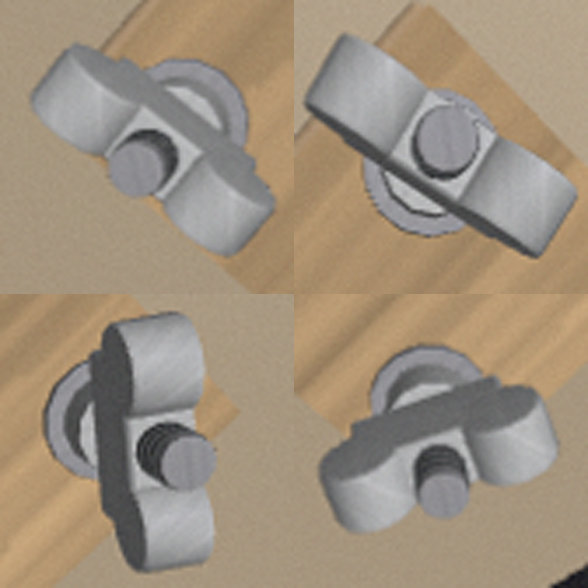

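View pics/zs.png

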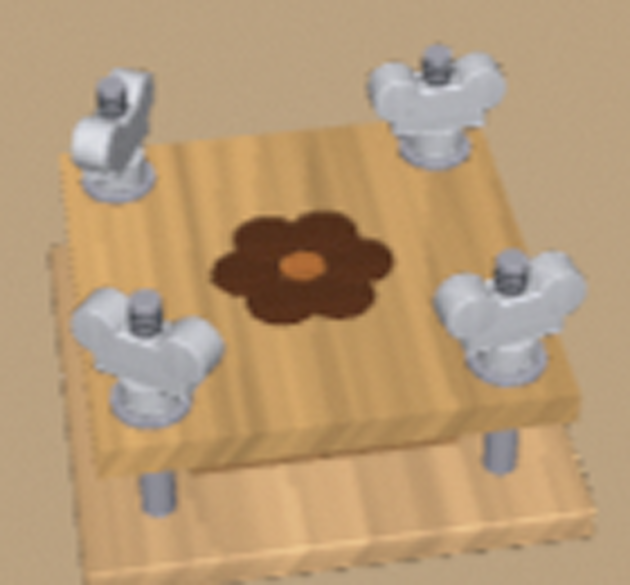

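Run:
```python
from h import *
import pickle
m=pickle.load(open('w2.pkl','rb'))
ms=dict(imaging.camera_model('side')); ms['rotation']=R.from_quat(ms['rotation']).as_matrix()
T=[[227.4,226],[355.1,82],[488.7,217.7],[358.6,338.4]]
for z in [.138,.142,.146,.150]:
    P=onz(m,T,z); print(z,[round(np.linalg.norm(P[i]-P[(i+1)%4])*1e3,1) for i in range(4)],np.linalg.norm(P[0]-P[2]).round(4),np.linalg.norm(P[1]-P[3]).round(4))
# two-view: side pixels of tips
S=np.array([[437,50],[512,257],[145,297],[111,85]])/4.5+[245,200]
for i in range(4):
    e1,d1=ray(m,[T[i]]);e2,d2=ray(ms,[S[i]])
    A=np.c_[d1[0],-d2[0]]; t=np.linalg.lstsq(A,e2-e1,rcond=None)[0]
    p,q=e1+t[0]*d1[0],e2+t[1]*d2[0]; print(((p+q)/2).round(4),np.linalg.norm(p-q).round(4))
P=onz(m,T,.146); c=P.mean(0); print(P.round(4),c.round(4))
v=[np.degrees(np.arctan2(*(P[j]-P[i])[[1,0]])) for i,j in [(0,1),(1,2),(2,3),(3,0)]];print(v)
L=[((88,98),(222,208),188,178),((69,88),(231,205),312,42),((155,68),(168,224),435,170),((76,196),(221,143),316,281)]
for a,b,x,y in L:
    p=onz(m,np.array([a,b])/3.5+[x,y],.132); d=p[1]-p[0]; print(p.mean(0).round(4),np.linalg.norm(d).round(4),'baryaw',np.degrees(np.arctan2(d[1],d[0])).round(1))
```

```text
0.138 [np.float64(158.8), np.float64(160.1), np.float64(160.3), np.float64(159.9)] 0.2258 0.2261
0.142 [np.float64(156.8), np.float64(158.1), np.float64(158.3), np.float64(157.9)] 0.223 0.2233
0.146 [np.float64(154.9), np.float64(156.2), np.float64(156.3), np.float64(156.0)] 0.2202 0.2205
0.15 [np.float64(152.9), np.float64(154.2), np.float64(154.3), np.float64(154.0)] 0.2175 0.2177
[ 0.5311 -0.0358  0.1493] 0.0006
[0.4933 0.1131 0.147 ] 0.0008
[0.6441 0.1514 0.1478] 0.0002
[6.823e-01 5.000e-04 1.465e-01] 0.0008
[[ 5.316e-01 -3.700e-02  1.460e-01]
 [ 4.937e-01  1.132e-01  1.460e-01]
 [ 6.450e-01  1.519e-01  1.460e-01]
 [ 6.831e-01  3.000e-04  1.460e-01]] [0.5883 0.0571 0.146 ]
[np.float64(104.18499478336552), np.float64(14.341349214230672), np.float64(-75.89639648351832), np.float64(-166.1884293667124)]
[ 0.5321 -0.036   0.132 ] 0.0427 baryaw 15.3
[0.4943 0.114  0.132 ] 0.045 baryaw 23.5
[0.6428 0.1519 0.132 ] 0.0405 baryaw -21.8
[0.6824 0.0017 0.132 ] 0.0425 baryaw 79.6
```

Run:
```python
from h import *
import pickle
m=pickle.load(open('w2.pkl','rb')); o=bot.get_obs(); T=R.from_quat(o['tool_rot']).as_matrix()
for z in [0.0,.006,.012,.025,.038]:
    print(z,proj(m,[o['eef_pos']+T@[sx*.0425,sy*.011,z] for sx in(-1,1) for sy in (-1,1)]).round(0).tolist())
```

```text
0.0 [[200.0, 319.0], [206.0, 375.0], [454.0, 319.0], [448.0, 375.0]]
0.006 [[206.0, 310.0], [211.0, 365.0], [449.0, 311.0], [443.0, 365.0]]
0.012 [[211.0, 303.0], [215.0, 356.0], [444.0, 303.0], [439.0, 356.0]]
0.025 [[220.0, 289.0], [224.0, 338.0], [434.0, 289.0], [430.0, 338.0]]
0.038 [[228.0, 276.0], [231.0, 322.0], [426.0, 277.0], [422.0, 323.0]]
```

carry_out --pt "-0.4 0.05 0.4 -0.09 1" --pt "-0.84 0.08 0.9 -0.18 1" --pt "-0.84 0.08 0.9 -0.27 1" --pt "-0.84 0.08 0.9 -0.36 1" --pt "-0.84 0.08 0.9 -0.45 1" --pt "-0.84 0.08 0.9 -0.537 1" --pt "-0.84 0.08 0.9 -0.537 1"

```text
clock: 3.9
eef_pos: [0.5319, -0.0371, 0.2561]
tool_rot: [0.606, 0.795, -0.0, -0.0]
ft_force: [0.2, 0.4, 0.6]
grip_width: 0.0852
```

carry_out --pt "0 0 0.4 0 1" --pt "0 0 0.8 0 1" --pt "0 0 1 0 1" --pt "0 0 1 0 1"

```text
clock: 4.3
eef_pos: [0.5294, -0.0367, 0.1528]
tool_rot: [0.606, 0.795, -0.002, -0.003]
ft_force: [0.5, 0.1, 0.5]
grip_width: 0.0851
```

carry_out --pt "0 0 0.22 0 0.5" --pt "0 0 0.22 0 0" --pt "0 0 0.22 0 -0.5" --pt "0 0 0.22 0 -1" --pt "0 0 0.22 0 -1" --pt "0 0 0.22 0 -1" --pt "0 0 0.22 0 -1"

```text
clock: 5.0
eef_pos: [0.5333, -0.0372, 0.1361]
tool_rot: [0.605, 0.797, 0.001, 0.002]
ft_force: [-0.8, -1.8, 7.1]
grip_width: 0.0169
```

Run:
```python
from h import *
im,m=snap('wrist','w3.png')
o=bot.get_obs(); print(o)
```

```text
{'clock': 5.05, 'joint_pos': array([-6.93474310e-02,  3.87457323e-01, -1.14770139e-01,  1.06505673e+00,
       -7.34807678e-04, -3.41532259e-01]), 'joint_vel': array([ 8.07038942e-04,  1.42621431e-03, -1.49724892e-03, -7.39976930e-04,
        9.19221938e-06,  2.57328801e-04]), 'tau': array([  0.77189997, -38.6008358 ,  21.04562044,  -0.23406342,
         0.44960012,   0.08239588]), 'eef_pos': array([ 0.53333963, -0.03725027,  0.13613576]), 'tool_rot': array([6.04633119e-01, 7.96502086e-01, 6.54976352e-04, 1.67025499e-03]), 'ft_force': array([-0.48360509, -1.88429171,  6.54742749]), 'ft_torque': array([-0.31386469,  0.18020754,  0.10929839]), 'grip_width': 0.016292726419026883}
```

View pics/w3.png

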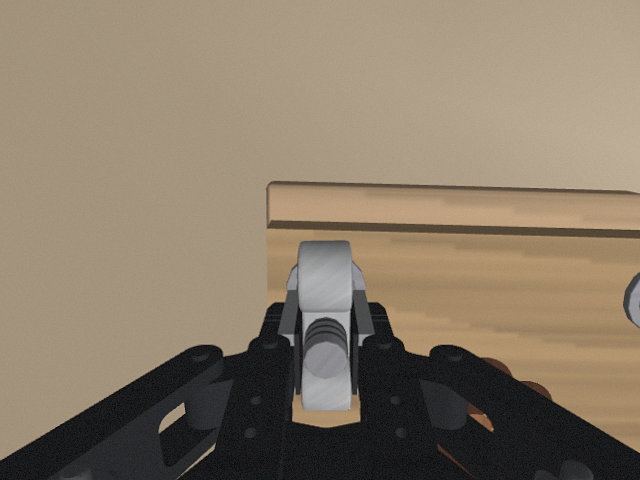

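carry_out --pt "0 0 0 0.09 -1" --pt "0 0 0 0.18 -1" --pt "0 0 0 0.27 -1" --pt "0 0 0 0.36 -1" --pt "0 0 0 0.45 -1" --pt "0 0 0 0.54 -1" --pt "0 0 0 0.63 -1" --pt "0 0 0 0.72 -1" --pt "0 0 0 0.81 -1" --pt "0 0 0 0.9 -1" --pt "0 0 0 0.9 -1"

```text
clock: 6.15
eef_pos: [0.5327, -0.0387, 0.1354]
tool_rot: [0.977, 0.211, 0.0, 0.002]
ft_force: [-0.6, -6.0, 2.6]
grip_width: 0.0167
```

```bash
cat > o.py <<'E'
from h import *
o=bot.get_obs(); T=R.from_quat(o['tool_rot']).as_matrix()
print('t',o['clock'],'q6',np.degrees(o['joint_pos'][5]).round(1),'pos',o['eef_pos'].round(4),'yaw',np.degrees(np.arctan2(T[1,0],T[0,0])).round(1),'x',T[:,0].round(3),'F',o['ft_force'].round(1),'M',o['ft_torque'].round(2),'tau6',o['tau'][5].round(3),'w',o['grip_width'].round(4))
E
python3 o.py
```

```text
Traceback (most recent call last):
  File "o.py", line 3, in <module>
    print('t',o['clock'],'q6',np.degrees(o['joint_pos'][5]).round(1),'pos',o['eef_pos'].round(4),'yaw',np.degrees(np.arctan2(T[1,0],T[0,0])).round(1),'x',T[:,0].round(3),'F',o['ft_force'].round(1),'M',o['ft_torque'].round(2),'tau6',o['tau'][5].round(3),'w',o['grip_width'].round(4))
                                                                                                                                                                                                                                                                 ^^^^^^^^^^^^^^^^^^^^^
AttributeError: 'float' object has no attribute 'round'
```

carry_out --pt "0 0 0.01 0.09 -1" --pt "0 0 0.01 0.18 -1" --pt "0 0 0.01 0.27 -1" --pt "0 0 0.01 0.36 -1" --pt "0 0 0.01 0.45 -1" --pt "0 0 0.01 0.54 -1" --pt "0 0 0.01 0.63 -1" --pt "0 0 0.01 0.72 -1" --pt "0 0 0.01 0.8 -1" --pt "0 0 0.01 0.8 -1"

```text
clock: 7.15
eef_pos: [0.5313, -0.0385, 0.1345]
tool_rot: [0.915, -0.404, 0.0, 0.002]
ft_force: [-4.4, -4.5, 7.5]
grip_width: 0.0168
```

```bash
sed -i "s/o\['tau'\]\[5\].round(3)/o['tau'].round(2)/;s/o\['grip_width'\].round(4)/o['grip_width']/" o.py; python3 o.py
```

```text
t 7.15 q6 133.6 pos [ 0.5313 -0.0385  0.1345] yaw -47.6 x [ 0.674 -0.739  0.002] F [-4.4 -4.5  7.5] M [-1.    1.02 -0.11] tau6 [  2.88 -38.41  22.71  -1.67   1.54   0.31] w 0.01682239490086092
```

carry_out --pt "0 0 0 0.05 -1" --pt "0 0 0 0.1 -1" --pt "0 0 0 0.15 -1" --pt "0 0 0 0.15 -1"

```text
clock: 7.55
eef_pos: [0.5312, -0.0383, 0.1344]
tool_rot: [0.861, -0.508, 0.0, 0.002]
ft_force: [-5.3, -4.6, 8.1]
grip_width: 0.0171
```

```bash
python3 o.py
```

```text
t 7.55 q6 147.0 pos [ 0.5312 -0.0383  0.1344] yaw -61.0 x [ 0.484 -0.875  0.002] F [-5.3 -4.6  8.1] M [-0.86  1.05 -0.13] tau6 [  2.58 -38.61  22.93  -1.75   1.37   0.14] w 0.017071575884668264
```

carry_out --pt "0 0 0 0.05 -1" --pt "0 0 0 0.1 -1" --pt "0 0 0 0.15 -1" --pt "0 0 0 0.15 -1"

```text
clock: 7.95
eef_pos: [0.531, -0.038, 0.1343]
tool_rot: [0.796, -0.605, 0.0, 0.002]
ft_force: [-4.4, -3.6, 6.6]
grip_width: 0.0168
```

```bash
python3 o.py
```

```text
t 7.95 q6 160.5 pos [ 0.531  -0.038   0.1343] yaw -74.5 x [ 0.267 -0.964  0.002] F [-4.4 -3.6  6.6] M [-0.8   1.02  0.06] tau6 [  2.08 -38.84  23.11  -1.78   1.22   0.37] w 0.016797360317696654
```

carry_out --pt "0 0 0 0.04 -1" --pt "0 0 0 0.08 -1" --pt "0 0 0 0.12 -1" --pt "0 0 0 0.14 -1" --pt "0 0 0 0.14 -1"

```text
clock: 8.45
eef_pos: [0.5323, -0.0375, 0.1346]
tool_rot: [0.727, -0.686, 0.001, 0.001]
ft_force: [-3.5, -4.1, 5.0]
grip_width: 0.017
```

```bash
python3 o.py; python3 o.py; python3 -c "
from h import *
snap('wrist','w4.png')"; python3 o.py
```

```text
t 8.45 q6 172.7 pos [ 0.5323 -0.0375  0.1346] yaw -86.7 x [ 0.058 -0.998  0.003] F [-3.5 -4.1  5. ] M [-0.77  0.4   2.18] tau6 [  0.12 -39.09  22.15  -0.79   1.18   2.3 ] w 0.016976477003192107
t 8.45 q6 172.7 pos [ 0.5323 -0.0375  0.1346] yaw -86.7 x [ 0.058 -0.998  0.003] F [-3.5 -4.1  5. ] M [-0.77  0.4   2.18] tau6 [  0.12 -39.09  22.15  -0.79   1.18   2.3 ] w 0.016976477003192107
t 8.5 q6 172.7 pos [ 0.5322 -0.0375  0.1346] yaw -86.7 x [ 0.058 -0.998  0.003] F [-3.7 -3.6  6.3] M [-0.79  0.39  2.19] tau6 [  0.13 -39.06  22.15  -0.8    1.18   2.2 ] w 0.017060681182280484
```

View pics/w4.png

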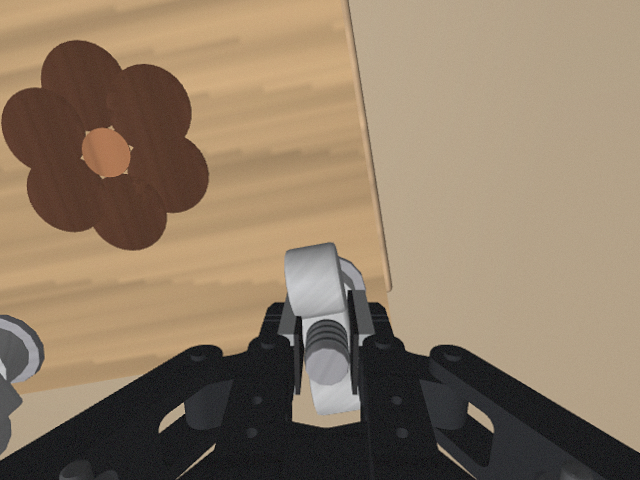

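carry_out --pt "0 0 0 0 1" --pt "0 0 0 0 1" --pt "0 0 0 0 1" --pt "0 0 0 0 1" --pt "0 0 -0.3 0 1" --pt "0 0 -0.8 0 1" --pt "0 0 -0.8 -0.09 1" --pt "0 0 -0.8 -0.18 1" --pt "0 0 -0.8 -0.27 1" --pt "0 0 -0.8 -0.36 1" --pt "0 0 -0.8 -0.45 1" --pt "0 0 -0.8 -0.54 1" --pt "0 0 -0.8 -0.63 1" --pt "0 0 -0.8 -0.72 1" --pt "0 0 -0.8 -0.81 1" --pt "0 0 -0.8 -0.9 1" --pt "0 0 -0.8 -0.93 1"

```text
clock: 10.2
eef_pos: [0.5321, -0.0367, 0.2131]
tool_rot: [1.0, -0.027, -0.0, -0.0]
ft_force: [-0.4, -0.1, 0.0]
grip_width: 0.0853
```

carry_out --pt "0.2 -0.3 0 -0.09 1" --pt "0.3 -0.6 0 -0.18 1" --pt "0.5 -1 0 -0.27 1" --pt "0.5 -1 0 -0.36 1" --pt "0.5 -1 0 -0.45 1" --pt "0.5 -1 0 -0.54 1" --pt "0.5 -1 0 -0.63 1" --pt "0.5 -1 0 -0.72 1" --pt "0.5 -1 0 -0.81 1" --pt "0.5 -1 0 -0.9 1" --pt "0.5 -1 0 -0.93 1"

```text
clock: 11.3
eef_pos: [0.5877, 0.0603, 0.213]
tool_rot: [0.763, 0.647, -0.0, -0.0]
ft_force: [0.6, 0.2, 1.3]
grip_width: 0.0854
```

carry_out --pt "0.3 0.1 0 -0.09 1" --pt "0.6 0.2 0 -0.18 1" --pt "1 0.4 0 -0.27 1" --pt "1 0.4 0 -0.36 1" --pt "1 0.4 0 -0.45 1" --pt "1 0.4 0 -0.54 1" --pt "1 0.4 0 -0.63 1" --pt "1 0.4 0 -0.72 1" --pt "1 0.4 0 -0.81 1" --pt "1 0.4 0 -0.9 1" --pt "1 0.4 0 -0.93 1"

```text
clock: 12.4
eef_pos: [0.6438, 0.1522, 0.2129]
tool_rot: [0.137, 0.991, -0.0, -0.0]
ft_force: [0.8, 0.3, -0.1]
grip_width: 0.0853
```

carry_out --pt "0 0 0 -0.09 1" --pt "0 0 0 -0.18 1" --pt "0 0 0 -0.27 1" --pt "0 0 0 -0.36 1" --pt "0 0 0 -0.45 1" --pt "0 0 0 -0.54 1" --pt "0 0 0 -0.63 1" --pt "0 0 0 -0.72 1" --pt "0 0 0 -0.81 1" --pt "0 0 0 -0.9 1" --pt "0 0 0 -0.93 1" --pt "0 0 0 -0.93 1"

```text
clock: 13.6
eef_pos: [0.6438, 0.1522, 0.2129]
tool_rot: [-0.558, 0.83, 0.0, -0.0]
ft_force: [0.3, -0.0, -0.5]
grip_width: 0.0858
```

```bash
python3 o.py; python3 -c "
from h import *
snap('wrist','w5.png')"
```

```text
t 13.6 q6 -144.5 pos [0.6438 0.1522 0.2129] yaw -112.2 x [-0.378 -0.926  0.   ] F [ 0.3 -0.  -0.5] M [-0.03 -0.07  0.02] tau6 [-0.000e+00 -5.354e+01  2.560e+01  1.000e-02  0.000e+00 -2.300e-01] w 0.08580650134282375
```

View pics/w5.png

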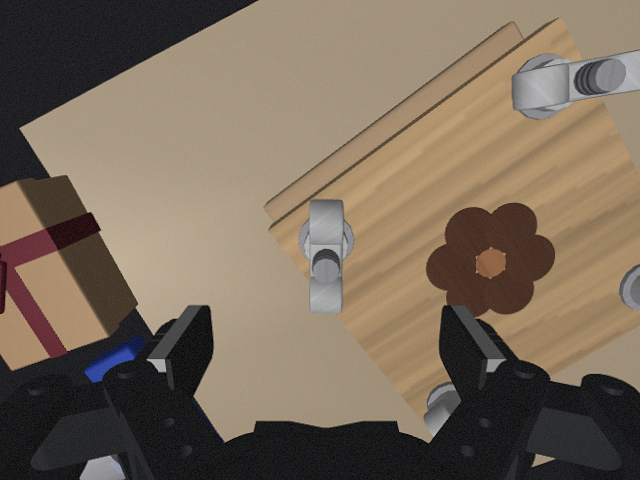

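carry_out --pt "0 -0.01 0.3 0 1" --pt "0 -0.01 0.6 0 1" --pt "0 -0.01 0.79 0 0.5" --pt "0 -0.01 0.79 0 0" --pt "0 -0.01 0.79 0 -0.5" --pt "0 -0.01 0.79 0 -1" --pt "0 -0.01 0.79 0 -1" --pt "0 -0.01 0.79 0 -1" --pt "0 -0.01 0.79 0 -1" --pt "0 -0.01 0.79 0 -1"

```text
clock: 14.65
eef_pos: [0.6458, 0.1515, 0.1366]
tool_rot: [-0.558, 0.83, -0.001, 0.002]
ft_force: [-2.0, -1.7, 5.0]
grip_width: 0.017
```

carry_out --pt "0 0 0 0.09 -1" --pt "0 0 0 0.18 -1" --pt "0 0 0 0.27 -1" --pt "0 0 0 0.36 -1" --pt "0 0 0 0.45 -1" --pt "0 0 0 0.54 -1" --pt "0 0 0 0.63 -1" --pt "0 0 0 0.72 -1" --pt "0 0 0 0.81 -1" --pt "0 0 0 0.9 -1" --pt "0 0 0 0.9 -1"

```text
clock: 15.75
eef_pos: [0.6455, 0.1513, 0.1357]
tool_rot: [0.115, 0.993, -0.0, 0.001]
ft_force: [-0.2, -2.8, 5.4]
grip_width: 0.0168
```

carry_out --pt "0 0 0.01 0.09 -1" --pt "0 0 0.01 0.18 -1" --pt "0 0 0.01 0.27 -1" --pt "0 0 0.01 0.36 -1" --pt "0 0 0.01 0.45 -1" --pt "0 0 0.01 0.54 -1" --pt "0 0 0.01 0.63 -1" --pt "0 0 0.01 0.72 -1" --pt "0 0 0.01 0.8 -1" --pt "0 0 0.01 0.8 -1"

```text
clock: 16.75
eef_pos: [0.6453, 0.1514, 0.135]
tool_rot: [0.676, 0.737, 0.001, 0.001]
ft_force: [-1.1, -2.8, 7.0]
grip_width: 0.017
```

```bash
python3 o.py
```

```text
t 16.75 q6 8.4 pos [0.6453 0.1514 0.135 ] yaw 94.9 x [-0.085  0.996 -0.001] F [-1.1 -2.8  7. ] M [-0.67  0.44 -0.14] tau6 [  1.4  -50.18  23.31  -0.94   0.68   0.31] w 0.017024325254750006
```

carry_out --pt "0 0 0 0.05 -1" --pt "0 0 0 0.1 -1" --pt "0 0 0 0.15 -1" --pt "0 0 0 0.15 -1"

```text
clock: 17.15
eef_pos: [0.6452, 0.1515, 0.1348]
tool_rot: [0.758, 0.652, 0.001, 0.001]
ft_force: [-0.7, -2.3, 5.5]
grip_width: 0.0169
```

```bash
python3 o.py
```

```text
t 17.15 q6 21.8 pos [0.6452 0.1515 0.1348] yaw 81.4 x [ 0.149  0.989 -0.   ] F [-0.7 -2.3  5.5] M [-0.57  0.38 -0.13] tau6 [  1.29 -50.47  23.37  -0.87   0.63   0.14] w 0.016854774854175907
```

carry_out --pt "0 0 0 0.05 -1" --pt "0 0 0 0.1 -1" --pt "0 0 0 0.15 -1" --pt "0 0 0 0.15 -1"

```text
clock: 17.55
eef_pos: [0.6457, 0.1515, 0.135]
tool_rot: [0.827, 0.562, 0.001, 0.002]
ft_force: [0.1, -4.6, 5.8]
grip_width: 0.0166
```

```bash
python3 o.py
```

```text
t 17.55 q6 34.9 pos [0.6457 0.1515 0.135 ] yaw 68.4 x [ 0.368  0.93  -0.   ] F [ 0.1 -4.6  5.8] M [-0.89  0.03  2.7 ] tau6 [ -0.07 -50.51  22.96  -0.44   1.25   2.97] w 0.016559360123131542
```

carry_out --pt "0 0 0 0 1" --pt "0 0 0 0 1" --pt "0 0 0 0 1" --pt "0 0 0 0 1" --pt "0 0 -0.3 0 1" --pt "0 0 -0.8 0 1" --pt "0 0 -0.8 -0.09 1" --pt "-0.24 0.21 -0.8 -0.18 1" --pt "-0.24 0.21 -0.8 -0.27 1" --pt "-0.24 0.21 -0.8 -0.36 1" --pt "-0.24 0.21 -0.8 -0.45 1" --pt "-0.24 0.21 -0.8 -0.54 1" --pt "-0.24 0.21 -0.8 -0.63 1" --pt "-0.24 0.21 -0.8 -0.72 1" --pt "-0.24 0.21 -0.8 -0.81 1" --pt "-0.24 0.21 -0.8 -0.9 1" --pt "-0.24 0.21 -0.8 -0.9 1"

```text
clock: 19.25
eef_pos: [0.655, 0.1217, 0.213]
tool_rot: [0.269, 0.963, -0.0, -0.0]
ft_force: [0.3, -0.1, 0.4]
grip_width: 0.0855
```

carry_out --pt "-0.3 -0.3 0 -0.08 1" --pt "-0.6 -0.6 0 -0.16 1" --pt "-0.86 -0.9 0 -0.23 1" --pt "-0.86 -0.9 0 -0.23 1" --pt "-0.86 -0.9 0 -0.23 1"

```text
clock: 19.75
eef_pos: [0.6821, -0.001, 0.2129]
tool_rot: [0.094, 0.996, 0.0, -0.0]
ft_force: [-0.2, -0.1, -0.4]
grip_width: 0.0855
```

```bash
python3 o.py; python3 -c "
from h import *
snap('wrist','w6.png')"
```

```text
t 19.75 q6 -79.3 pos [ 0.6821 -0.001   0.2129] yaw 169.2 x [-0.982  0.187  0.001] F [-0.2 -0.1 -0.4] M [ 0.03  0.04 -0.04] tau6 [-1.470e+00 -5.544e+01  2.582e+01 -2.000e-02 -1.100e-01 -3.000e-02] w 0.08550957472180201
```

View pics/w6.png

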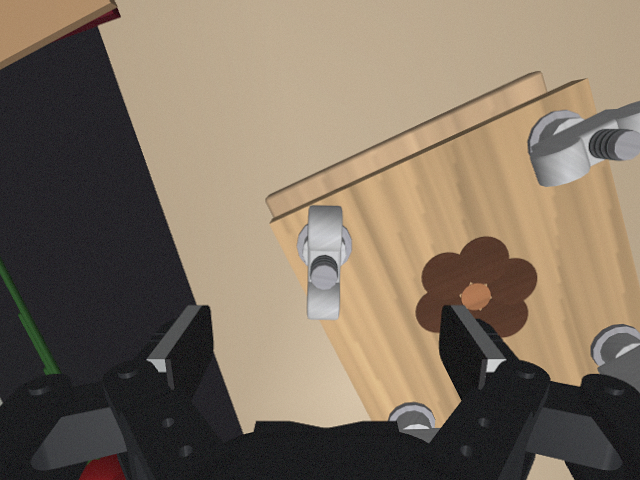

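carry_out --pt "-0.01 0.02 0.3 0 1" --pt "-0.01 0.02 0.6 0 1" --pt "-0.01 0.02 0.79 0 0.5" --pt "-0.01 0.02 0.79 0 0" --pt "-0.01 0.02 0.79 0 -0.5" --pt "-0.01 0.02 0.79 0 -1" --pt "-0.01 0.02 0.79 0 -1" --pt "-0.01 0.02 0.79 0 -1" --pt "-0.01 0.02 0.79 0 -1" --pt "-0.01 0.02 0.79 0 -1"

```text
clock: 20.8
eef_pos: [0.6841, 0.0025, 0.1367]
tool_rot: [0.091, 0.996, 0.001, 0.001]
ft_force: [-3.0, 1.5, 5.7]
grip_width: 0.017
```

carry_out --pt "0 0 0 0.09 -1" --pt "0 0 0 0.18 -1" --pt "0 0 0 0.27 -1" --pt "0 0 0 0.36 -1" --pt "0 0 0 0.45 -1" --pt "0 0 0 0.54 -1" --pt "0 0 0 0.63 -1" --pt "0 0 0 0.72 -1" --pt "0 0 0 0.81 -1" --pt "0 0 0 0.9 -1" --pt "0 0 0 0.9 -1"

```text
clock: 21.9
eef_pos: [0.6857, 0.0001, 0.1359]
tool_rot: [0.717, 0.697, 0.001, 0.003]
ft_force: [4.4, -3.9, 0.8]
grip_width: 0.017
```

carry_out --pt "0 0 0.01 0.09 -1" --pt "0 0 0.01 0.18 -1" --pt "0 0 0.01 0.27 -1" --pt "0 0 0.01 0.36 -1" --pt "0 0 0.01 0.45 -1" --pt "0 0 0.01 0.54 -1" --pt "0 0 0.01 0.63 -1" --pt "0 0 0.01 0.72 -1" --pt "0 0 0.01 0.8 -1" --pt "0 0 0.01 0.8 -1"

```text
clock: 22.9
eef_pos: [0.684, -0.0019, 0.1351]
tool_rot: [0.99, 0.143, 0.001, 0.003]
ft_force: [0.1, -7.6, 4.6]
grip_width: 0.0167
```

carry_out --pt "0 0 0 0.05 -1" --pt "0 0 0 0.1 -1" --pt "0 0 0 0.15 -1" --pt "0 0 0 0.15 -1"

```text
clock: 23.3
eef_pos: [0.6834, -0.002, 0.135]
tool_rot: [1.0, 0.026, 0.0, 0.003]
ft_force: [-1.7, -8.2, 6.3]
grip_width: 0.017
```

```bash
python3 o.py
```

```text
t 23.3 q6 87.0 pos [ 0.6834 -0.002   0.135 ] yaw 2.9 x [0.999 0.051 0.   ] F [-1.7 -8.2  6.3] M [-1.87  0.62 -0.17] tau6 [  5.98 -53.    24.11  -1.     2.55   0.17] w 0.01695469043728993
```

carry_out --pt "0 0 0 0.05 -1" --pt "0 0 0 0.1 -1" --pt "0 0 0 0.15 -1" --pt "0 0 0 0.15 -1"

```text
clock: 23.7
eef_pos: [0.6831, -0.0016, 0.1349]
tool_rot: [0.996, -0.091, 0.0, 0.003]
ft_force: [-3.0, -8.5, 4.8]
grip_width: 0.0171
```

```bash
python3 o.py
```

```text
t 23.7 q6 100.4 pos [ 0.6831 -0.0016  0.1349] yaw -10.4 x [ 0.984 -0.18   0.001] F [-3.  -8.5  4.8] M [-1.74  0.8   0.87] tau6 [  5.02 -52.93  24.44  -1.32   2.48   1.13] w 0.017074166052595832
```

carry_out --pt "0 0 0 0.05 -1" --pt "0 0 0 0.1 -1" --pt "0 0 0 0.1 -1"

```text
clock: 24.0
eef_pos: [0.683, -0.0011, 0.1349]
tool_rot: [0.986, -0.166, 0.0, 0.003]
ft_force: [-3.4, -9.1, 5.9]
grip_width: 0.0167
```

```bash
python3 o.py
```

```text
t 24.0 q6 109.1 pos [ 0.683  -0.0011  0.1349] yaw -19.1 x [ 0.945 -0.327  0.002] F [-3.4 -9.1  5.9] M [-1.82  0.89  2.62] tau6 [  3.5  -52.69  24.41  -1.43   2.55   2.88] w 0.01667652352046914
```

carry_out --pt "0 0 0 0 1" --pt "0 0 0 0 1" --pt "0 0 0 0 1" --pt "0 0 0 0 1" --pt "0 0 -0.3 0 1" --pt "0 0 -0.8 0 1" --pt "0 0 -0.8 -0.09 1" --pt "-0.3 -0.07 -0.8 -0.18 1" --pt "-0.6 -0.14 -0.8 -0.27 1" --pt "-1 -0.21 -0.8 -0.36 1" --pt "-1 -0.21 -0.8 -0.45 1" --pt "-1 -0.21 -0.8 -0.5 1" --pt "-1 -0.21 -0.8 -0.5 1"

```text
clock: 25.3
eef_pos: [0.596, 0.0556, 0.2136]
tool_rot: [0.975, 0.221, 0.0, -0.0]
ft_force: [0.3, 0.2, 0.6]
grip_width: 0.0854
```

carry_out --pt "-0.2 -0.3 0 -0.09 1" --pt "-0.4 -0.6 0 -0.18 1" --pt "-0.68 -0.97 0 -0.27 1" --pt "-0.68 -0.97 0 -0.36 1" --pt "-0.68 -0.97 0 -0.45 1" --pt "-0.68 -0.97 0 -0.54 1" --pt "-0.68 -0.97 0 -0.63 1" --pt "-0.68 -0.97 0 -0.72 1" --pt "-0.68 -0.97 0 -0.81 1" --pt "-0.68 -0.97 0 -0.9 1" --pt "-0.68 -0.97 0 -0.98 1" --pt "-0.68 -0.97 0 -0.98 1"

```text
clock: 26.5
eef_pos: [0.4934, 0.1133, 0.2133]
tool_rot: [0.547, 0.837, 0.0, -0.0]
ft_force: [-0.6, 0.3, 0.6]
grip_width: 0.0857
```

```bash
python3 o.py; python3 -c "
from h import *
snap('wrist','w7.png')"
```

```text
t 26.5 q6 -10.7 pos [0.4934 0.1133 0.2133] yaw 113.6 x [-0.401  0.916  0.   ] F [-0.6  0.3  0.6] M [-0.02 -0.01 -0.01] tau6 [ 1.000e-02 -3.824e+01  2.456e+01  0.000e+00  0.000e+00 -5.600e-01] w 0.08571328031249174
```

View pics/w7.png

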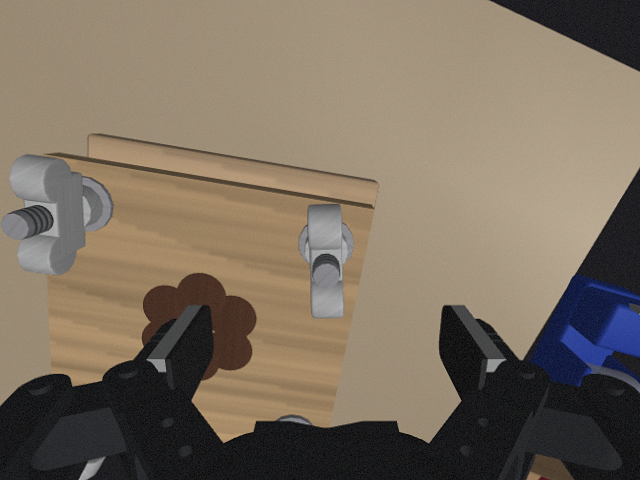

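Nut 4 is aligned (bar vertical at column ~326).

carry_out --pt "0 0 0.3 0 1" --pt "0 0 0.6 0 1" --pt "0 0 0.79 0 0.5" --pt "0 0 0.79 0 0" --pt "0 0 0.79 0 -0.5" --pt "0 0 0.79 0 -1" --pt "0 0 0.79 0 -1" --pt "0 0 0.79 0 -1" --pt "0 0 0.79 0 -1" --pt "0 0 0.79 0 -1"

```text
clock: 27.55
eef_pos: [0.4943, 0.1136, 0.1359]
tool_rot: [0.547, 0.837, 0.001, 0.001]
ft_force: [-0.1, 0.8, 6.0]
grip_width: 0.017
```

carry_out --pt "0 0 0 0.09 -1" --pt "0 0 0 0.18 -1" --pt "0 0 0 0.27 -1" --pt "0 0 0 0.36 -1" --pt "0 0 0 0.45 -1" --pt "0 0 0 0.54 -1" --pt "0 0 0 0.63 -1" --pt "0 0 0 0.72 -1" --pt "0 0 0 0.81 -1" --pt "0 0 0 0.9 -1" --pt "0 0 0 0.9 -1"

```text
clock: 28.65
eef_pos: [0.4942, 0.1134, 0.1351]
tool_rot: [0.96, 0.282, 0.001, 0.0]
ft_force: [1.1, -0.1, 2.8]
grip_width: 0.0165
```

carry_out --pt "0 0 0.01 0.09 -1" --pt "0 0 0.01 0.18 -1" --pt "0 0 0.01 0.27 -1" --pt "0 0 0.01 0.36 -1" --pt "0 0 0.01 0.45 -1" --pt "0 0 0.01 0.54 -1" --pt "0 0 0.01 0.63 -1" --pt "0 0 0.01 0.72 -1" --pt "0 0 0.01 0.8 -1" --pt "0 0 0.01 0.8 -1"

```text
clock: 29.65
eef_pos: [0.4941, 0.1135, 0.1343]
tool_rot: [0.942, -0.335, 0.001, -0.001]
ft_force: [-0.6, 0.8, 5.1]
grip_width: 0.0171
```

carry_out --pt "0 0 0 0.05 -1" --pt "0 0 0 0.1 -1" --pt "0 0 0 0.15 -1" --pt "0 0 0 0.15 -1"

```text
clock: 30.05
eef_pos: [0.494, 0.1135, 0.1342]
tool_rot: [0.897, -0.442, 0.001, -0.001]
ft_force: [0.2, 0.8, 5.8]
grip_width: 0.0169
```

```bash
python3 o.py
```

```text
t 30.05 q6 155.4 pos [0.494  0.1135 0.1342] yaw -52.5 x [ 0.609 -0.793  0.001] F [0.2 0.8 5.8] M [ 0.05 -0.18  0.27] tau6 [-2.800e-01 -3.643e+01  2.002e+01  4.100e-01  2.000e-02  5.600e-01] w 0.01687535850690322
```

carry_out --pt "0 0 0 0.05 -1" --pt "0 0 0 0.1 -1" --pt "0 0 0 0.12 -1" --pt "0 0 0 0.12 -1"

```text
clock: 30.45
eef_pos: [0.494, 0.1136, 0.1343]
tool_rot: [0.854, -0.521, 0.001, -0.0]
ft_force: [1.8, -0.8, 5.6]
grip_width: 0.017
```

```bash
python3 o.py; python3 -c "
from h import *
snap('wrist','w8.png')"
```

```text
t 30.45 q6 165.8 pos [0.494  0.1136 0.1343] yaw -62.8 x [ 0.457 -0.889  0.002] F [ 1.8 -0.8  5.6] M [-0.29 -0.24  2.87] tau6 [ -2.06 -36.24  19.98   0.36   0.51   2.99] w 0.016971032400702232
```

View pics/w8.png

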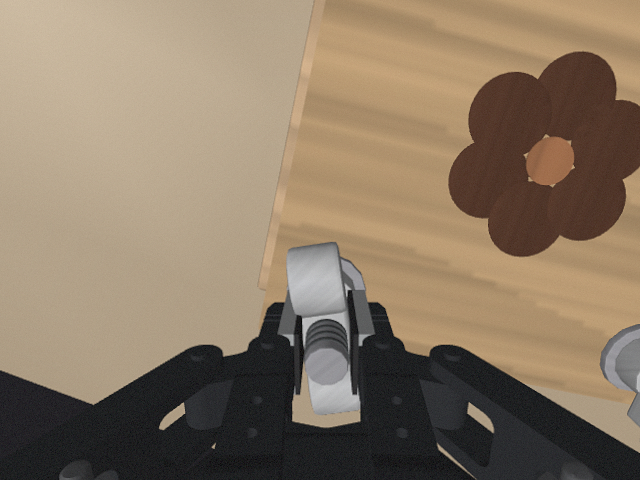

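carry_out --pt "0 0 0 0 1" --pt "0 0 0 0 1" --pt "0 0 0 0 1" --pt "0 0 0 0 1" --pt "0 0 -0.3 0 1" --pt "0 0 -0.8 0 1" --pt "0 0 -1 -0.09 1" --pt "0 0 -1 -0.18 1" --pt "0 0 -1 -0.27 1" --pt "0 0 -1 -0.36 1" --pt "0 0 -1 -0.45 1" --pt "0 0 -1 -0.54 1" --pt "0 0 -1 -0.63 1" --pt "0 0 -1 -0.72 1" --pt "0 0 -1 -0.81 1" --pt "0 0 -1 -0.9 1" --pt "0 0 -1 -0.9 1"

```text
clock: 32.2
eef_pos: [0.4928, 0.113, 0.233]
tool_rot: [0.988, 0.151, -0.001, 0.0]
ft_force: [0.2, 0.1, -0.6]
grip_width: 0.0855
```

carry_out --pt "0.2 0.3 -0.4 -0.09 1" --pt "0.45 0.9 -0.9 -0.18 1" --pt "0.45 0.9 -0.9 -0.27 1" --pt "0.45 0.9 -0.9 -0.36 1" --pt "0.45 0.9 -0.9 -0.4 1" --pt "0.45 0.9 -0.9 -0.4 1"

```text
clock: 32.8
eef_pos: [0.563, 0.0404, 0.3231]
tool_rot: [0.894, 0.448, -0.0, -0.0]
ft_force: [1.0, -0.4, 0.5]
grip_width: 0.0853
```

```bash
python3 o.py
python3 - <<'E'
from h import *
snap('wrist','w9.png'); im,_=snap('side','s9.png'); b,_=snap('top','t9.png')
bgr=lambda i:cv2.cvtColor(i,cv2.COLOR_RGB2BGR)
cv2.imwrite('pics/c9.png',np.hstack([bgr(cv2.resize(im,(400,300))),bgr(cv2.resize(b,(400,300)))]))
E
```

```text
t 32.8 q6 40.9 pos [0.563  0.0404 0.3231] yaw 53.2 x [ 0.599  0.801 -0.   ] F [ 1.  -0.4  0.5] M [ 0.05 -0.04  0.02] tau6 [-2.100e-01 -4.367e+01  2.615e+01 -1.000e-02 -1.000e-02 -2.900e-01] w 0.08525875138788176
```

View pics/w9.png

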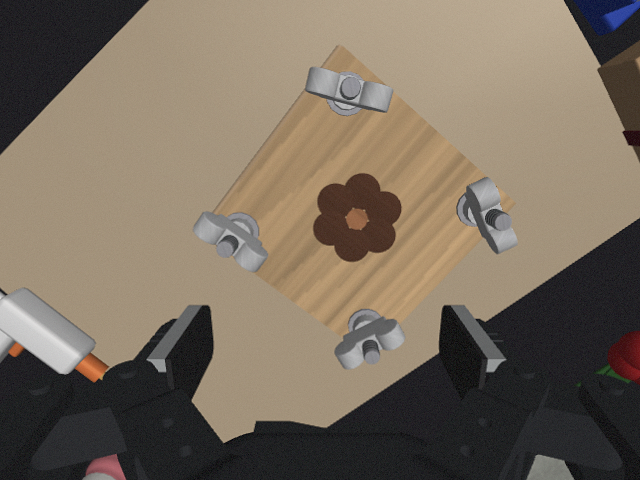

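View pics/c9.png

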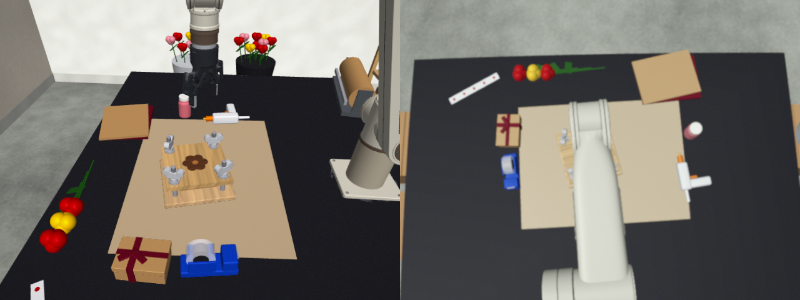

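Run:
```python
from h import *
im=cv2.imread('pics/w9.png'); s=[]
for c in [(230,240),(350,90),(487,214),(369,338)]:
    s.append(cv2.resize(im[c[1]-42:c[1]+42,c[0]-42:c[0]+42],(294,294),interpolation=cv2.INTER_CUBIC))
cv2.imwrite('pics/z9.png',np.vstack([np.hstack(s[:2]),np.hstack(s[2:])]))
```

```text
(no output)
```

View pics/z9.png

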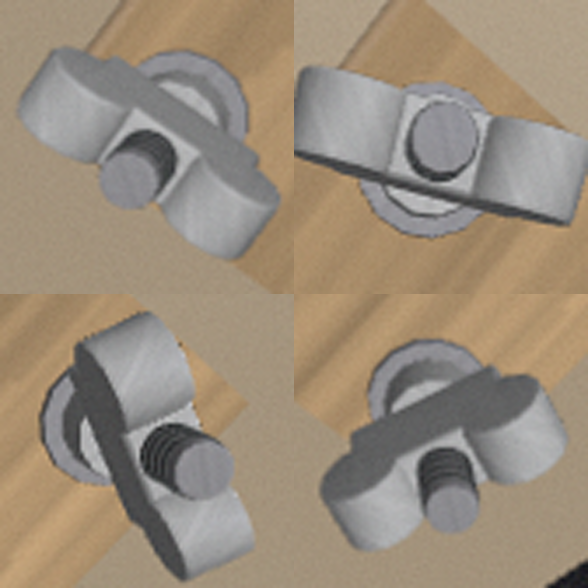

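Run:
```python
from h import *
m=dict(imaging.camera_model('wrist')); m['rotation']=np.array(m['rotation']) 
if m['rotation'].shape!=(3,3): m['rotation']=R.from_quat(m['rotation']).as_matrix()
L=[((75,108),(225,213),188,198),((51,115),(238,172),308,48),((140,78),(210,240),445,172),((82,205),(221,143),327,296)]
ini=[15.3,23.5,-21.8,79.6]
for (a,b,x,y),i in zip(L,ini):
    p=onz(m,np.array([a,b])/3.5+[x,y],.130); d=p[1]-p[0]; w=np.degrees(np.arctan2(d[1],d[0])); print(p.mean(0).round(4),'baryaw',w.round(1),'turned cw',((i-w+90)%180+90).round(1))
```

```text
[ 0.5325 -0.0363  0.13  ] baryaw 15.7 turned cw 179.6
[0.493  0.1143 0.13  ] baryaw 37.4 turned cw 166.1
[0.6451 0.1527 0.13  ] baryaw -8.0 turned cw 166.2
[0.6816 0.0019 0.13  ] baryaw 80.5 turned cw 179.1
```

```bash
python3 -c "
from h import *
print(order.job_done())"; python3 o.py
```

```text
the job is handed in; nothing more can be done
None
the job is handed in; nothing more can be done
```

I tightened all four wing nuts until each came up firm, in cross order, and handed the job in at about 33 s on the robot's clock, of the 64 s allowed. The order was the near-right nut, its diagonal at far left, then far right, then near left.

| Order | Nut | Turned clockwise (bar angle before and after) | Peak wrist moment at the stop |
|---|---|---|---|
| 1 | Near right | about 180° | 2.2 N m |
| 2 | Far left | about 166° | 2.7 N m |
| 3 | Far right | about 179° | 2.6 N m |
| 4 | Near left | about 166° | 2.9 N m |

- **Firmness:** While a nut turned freely, the moment about its axis read no more than about 0.2 N m. It rose to the values above when the nut stopped. All four turns fall within the expected 160–206°.
- **Slip in the jaws:** The tool turned some 3–14° further than the nuts did, by the bar angles. At the stops of the first and last nuts, the pictures showed the bar slightly askew in the jaws.
- **Forces:** The largest force in any reading was about 12 N.
- **Final look:** The wrist picture shows the nuts released and the gripper open and well clear. The side and top pictures show the other things where they were, judged by eye.
- **Not checked:** I did not measure how level the board sits; I inferred it from all four nuts being at their stops. I also did not work out which corner carries which letter, only that the order was diagonal.

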